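Flip open the bedside control box and press the lamp button

ROBOT

A 6-joint arm with a two-finger parallel gripper is mounted at the origin on the work surface. World frame = base frame: x ahead of the robot, y to its left, z up, the work surface at z = 0. Lengths are in m, angles in rad, forces in N, time in s.
With the tool pointing down it reaches from about 0.4 to 0.825 m from the base axis. Payload 7 kg.
Tool frame: the origin (TCP) lies at the very end of the fingers, on their centre line; the grasp point (between the pads) lies arm.hold_point_z behind it (arm.hold_point_z is the distance from the TCP to the grasp point, in m); z points along the fingers, y is the line along which they close (so a half turn about z gives the same grasp; the last joint's range is limited). The gripper opens to 88 mm and grips with 3 to 60 N. Pads are 19 mm wide; open, the fingers measure 130 mm over their backs; the gripper's body (78 mm by 193 mm) begins 47 mm behind the grasp point.
Start: joints at [-0.995, 0.359, 0.012, 0, -1.224, -0.288], TCP at [0.192, -0.647, 0.227] pointing down, gripper open.
Joint ranges: [-3.07, 3.07], [-1.43, 2.12], [-1.02, 1.25], [-3.03, 1.67], [-3.05, -0], [-3.03, 3.03]. Speed limits (rad/s): [2.39, 2.39, 3.01, 3.14, 3.14, 3.14].

INTERFACE

Orientations are given as [roll, pitch, yaw] about the fixed x, y, z axes, in that order (R = Rz(yaw) Ry(pitch) Rx(roll)).
In Python, from station import arm, imaging, get_state gives the robot as it stands (arm), with the cameras (imaging) and the readings as plain functions.
- The arm moves only by the shell command python3 nudge.py 'ROWS' [FORCE]. ROWS is a JSON list of rows, 1 to 20 of them, each of 5 numbers: the finger opening in m, then dx, dy, dz in m, then a turn about the tool's z in rad; each row is the pose to reach, as a shift and turn from the pose commanded when the command began, along the tool's axes at that moment; what a row does not reach only later rows make up. A row lasts 1/12 s, in which the tool goes at most 0.0417 m and 0.125 rad, less where a joint would pass 70% of its speed; a pose out of reach is approached as far as the arm can. The fingers move at their own pace and stop on an object; FORCE is the grip in N (left out, the last holds). Time passes only in rows, so rows that do not move let the fingers close. It prints the time, the measured TCP pose, the force, the opening and the grip force at its end.
- get_state(): the state, without advancing time (a new reading comes with each control period).
- imaging.grab_frame(name): name is "side" or "top" or "wrist"; returns the picture (400x640x3 uint8, red, green, blue); there is no depth.
- imaging.camera_params(name): a dict with "fx", "fy", "cx", "cy" (pixels), "T" (4x4, takes a point from camera to world coordinates); the wrist camera has in their place "hand_eye" (4x4, takes a point from camera to tool coordinates, whose origin is the TCP and whose axes are the flange's). Camera axes: x right, y down, z forward; pixel columns grow to the right and rows downward; lengths in m; the calibration is good to about 2 mm. A picture is of the moment at which its call begins: read the wrist's pose just before it. camera_params takes no time and is no camera call.
- arm.job_done(): hands the job in; it is judged then, once.
The state is a dict: "t": time; "q": joint angles; "qd": joint speeds; "joint_efforts": joint torques, N m; "eef_pos": TCP position; "ee_rot": TCP orientation; "force": force on the tool from outside, world axes, zero at the start; "moment": the same for the moment, N m; "width": finger opening in m; "gripper_force": force on a finger pad.
Only numpy, scipy, OpenCV 4.12 (cv2) and the standard library are available. Lean on these libraries where they do the work, as an engineer would, in place of code of your own. Each camera call takes 0.05 s, during which the arm holds its last target. There are 200 camera calls.

TASK

Of the two wooden lidded boxes on the bedside table, open the wider one: push its lid up by the front tab with the fingertips, over past upright until it stays open by itself, then press the button inside all the way down and let go of it. Pick nothing up, leave the boxes standing where they are with the narrower one shut, and do not knock the other things about.

Things in the scene. Friction and masses are not known exactly. Their poses are not given: they have to be found in the camera images.
- wide_box: the wider of two alike lidded boxes, brown wood, 130 deep (own x) by 180 wide (own y) by 85 mm high, 1.6 kg, walls 8 mm, loose. Origin: centre of the underside, z up. Its front (own -x, with the lid's tab) faces the robot's right (world -y, within 0.35 rad); the lid hinges on the rim oppopoint. Raised floor inside at 42 mm. Inside: a push button and, on the -y side, a grey pad 20 mm high.
- wide_lid (a joint): lid angle of the wide box, rad: 0 closed, 1.9 fully open at its stop (leaning back past upright). The lid is free-swinging, about 0.22 kg and 8 mm thick (85.5 to 93.5 mm above the table when closed); below about 1.5 rad it falls shut, beyond 1.6 gravity keeps it open.
- wide_lid_tab (a point): middle of the front lower edge of the wide box's lid tab: a flat wooden tongue 70 mm wide (along the box's y) and 8 mm thick that sticks out 28 mm beyond the box's front face, level with the lid, in the middle of the front edge; below it is free down to the table. 158 mm from the hinge line; turns with the lid.
- wide_lid_hinge (a point): middle of the hinge line of the wide box's lid, at the upper rim oppopoint the tab, 65 mm along own +x from the box's centre, 85.5 mm above its underside; the hinge axis is the box's y.
- lamp_button (a joint): press depth of the push button inside the wide box, m: 0 released, 0.006 fully down; springs back by itself; fully down takes about 4 N.
- lamp_button_top (a point): centre of the top of the round white button (32 mm diameter) in a grey housing on the wide box's raised floor, 85 mm in front of the hinge line and 40 mm to the box's own +y side; its top is 64 mm above the table (21 mm below the rim); pressed straight down. Moves with the button. Hidden by the lid while that is closed.
- narrow_box: the narrower of the two lidded boxes, to be left shut, brown wood, 130 deep (own x) by 115 wide (own y) by 85 mm high, 1.6 kg, walls 8 mm, loose. Origin: centre of the underside, z up. Its front (own -x, with the lid's tab) faces the robot's right (world -y, within 0.35 rad); the lid hinges on the rim oppopoint. Raised floor inside at 42 mm. Empty.
- narrow_lid (a joint): lid angle of the narrow box, rad: 0 closed, 1.9 fully open at its stop (leaning back past upright). The lid is free-swinging, about 0.22 kg and 8 mm thick (85.5 to 93.5 mm above the table when closed); below about 1.5 rad it falls shut, beyond 1.6 gravity keeps it open.
- narrow_lid_tab (a point): middle of the front lower edge of the narrow box's lid tab: a flat wooden tongue 70 mm wide (along the box's y) and 8 mm thick that sticks out 28 mm beyond the box's front face, level with the lid, in the middle of the front edge; below it is free down to the table. 158 mm from the hinge line; turns with the lid.
- cream_jar: bystander: white jar, 56 mm diameter, 65 mm high, just beyond the gap between the boxes; origin under its centre.
- glasses_case: bystander: grey glasses case lying flat, 62 x 155 x 36 mm (own x, y, z), between the two boxes; origin under its centre.
- mug: bystander: white mug, 80 mm diameter, 90 mm high, at the left; origin under its centre.
- books: bystander: two stacked books, 140 x 200 mm, 42 mm high, at the right; origin under the centre.
- ring_dish: bystander: small white dish, 90 mm diameter, 22 mm high, nearer the robot, between the boxes; origin under its centre.

How it is judged:
By the outcome, as a careful person would: the job done as asked, in the order asked, and still so for the second after the job is handed in, with the robot touching nothing.
It also fails if it takes over 45 s, if anything falls off the work surface, if the arm or the gripper's body presses on something with over 40 N, if the wrist force passes 120 N, or if a joint passes its speed limit or range.

## Working session

There is one attempt and no reset: what is moved stays moved. The work goes in short steps, Python scripts to look and compute and a shell command to move; the robot and the scene stay as the last step left them, time stands still between calls to the robot, and variables do not carry over. Pictures are saved under pics/ and viewed, at most 10 in all, crops included, and the job is handed in when it is done.

```bash
mkdir -p pics; ls; python3 - <<'E'
from station import arm, imaging, get_state
import cv2,numpy as np
s=get_state();print(s['t'],s['eef_pos'],s['ee_rot'],s['width'],arm.hold_point_z)
for n in("top","side"):
    p=imaging.camera_params(n);print(n,{k:np.round(v,4).tolist() for k,v in p.items()})
    cv2.imwrite(f"pics/{n}0.png",imaging.grab_frame(n)[:,:,::-1])
print(imaging.camera_params("wrist"))
E
```

```text
nudge.py
pics
station.py
0.0 [ 0.1914248  -0.64676583  0.22560242] [ 3.13989356e+00 -1.28257033e-04 -2.85390834e+00] 0.08738932318166065 0.0188
top {'fx': 369.8221, 'fy': 369.8221, 'cx': 316.9674, 'cy': 200.3978, 'T': [[0.0167, -0.9937, 0.1106, 0.4695], [-0.9998, -0.0175, -0.0065, 0.0273], [0.0084, -0.1105, -0.9938, 1.2382], [0.0, 0.0, 0.0, 1.0]]}
side {'fx': 440.0992, 'fy': 440.0992, 'cx': 317.813, 'cy': 198.667, 'T': [[-0.9777, -0.1075, 0.1806, 0.3052], [-0.2095, 0.5673, -0.7964, 1.219], [-0.0169, -0.8165, -0.5771, 0.9379], [0.0, 0.0, 0.0, 1.0]]}
{'fx': 291.1718221369253, 'fy': 291.1718221369253, 'cx': 323.3448395429383, 'cy': 200.74338439472245, 'hand_eye': array([[-1.46720181e-05, -9.69522968e-01, -2.45000438e-01,
         6.55566284e-02],
       [ 9.99999928e-01, -1.07228414e-04,  3.64441772e-04,
         5.59718674e-04],
       [-3.79605677e-04, -2.45000415e-01,  9.69522900e-01,
        -1.58381568e-01],
       [ 0.00000000e+00,  0.00000000e+00,  0.00000000e+00,
         1.00000000e+00]])}
```

View pics/top0.png

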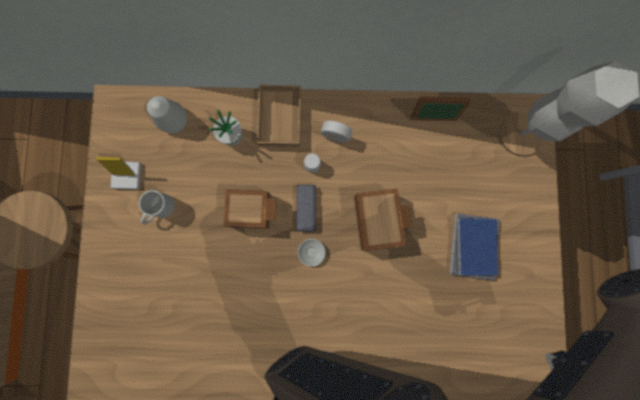

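View pics/side0.png

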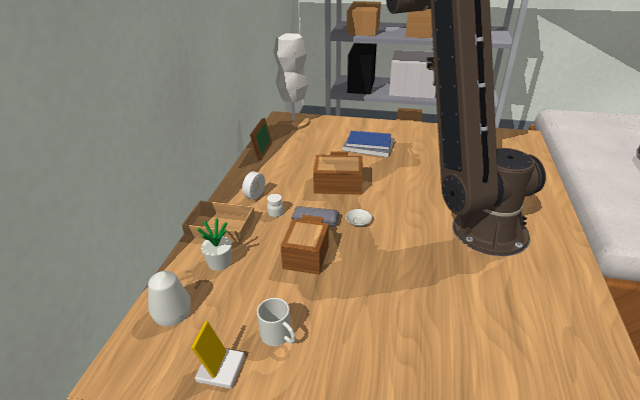

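The top view shows the wide box at about (381,219) with its tab on the right near (413,221). The narrow box is at (247,208), the case at (306,208), the dish at (312,253), the jar at (312,162) and the books at (477,246). I'll zoom in on the wide box.

```bash
python3 - <<'E'
import cv2
i=cv2.imread("pics/top0.png")[180:260,340:440]
i=cv2.convertScaleAbs(i,alpha=1.8)
cv2.imwrite("pics/c0.png",cv2.resize(i,None,fx=7,fy=7,interpolation=cv2.INTER_CUBIC))
E
```

```text
(no output)
```

View pics/c0.png

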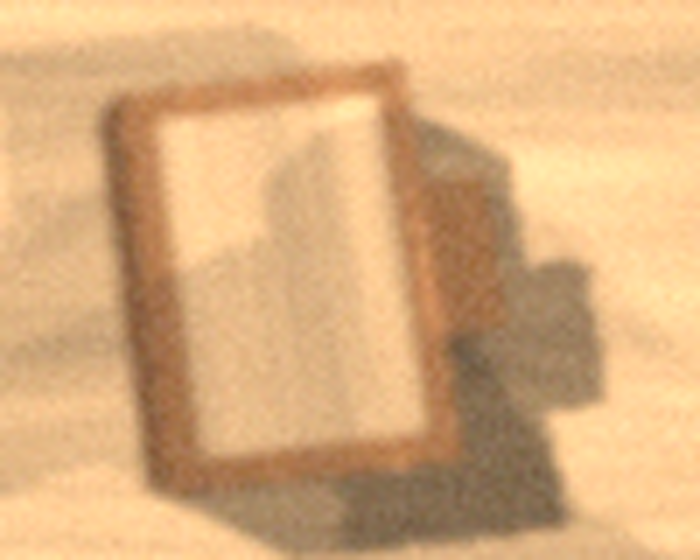

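The zoom shows these crop pixels: lid front corners at (403,65) and (460,458), tab outer corners at (492,180) and (508,325), and back top corners near (112,98) and (152,488). Next I'll cast rays through them onto the lid-top plane.

```bash
cat > h.py <<'E'
import numpy as np
from station import arm, imaging, get_state
def ray(n,u,v,z,p=None):
    p=p or imaging.camera_params(n); T=p["T"]
    d=T[:3,:3]@[(u-p["cx"])/p["fx"],(v-p["cy"])/p["fy"],1]; o=T[:3,3]
    return o+d*(z-o[2])/d[2]
E
python3 - <<'E'
from h import *
c=lambda u,v,z=.0935: ray("top",(u+.5)/7-.5+340,(v+.5)/7-.5+180,z)
A=c(403,65);B=c(460,458);t1=c(492,180);t2=c(508,325)
for n,p in dict(A=A,B=B,t1=t1,t2=t2,tab=(t1+t2)/2,fm=(A+B)/2,b1=c(112,98,.085),b2=c(152,488,.085)).items():print(n,p.round(4))
print(np.linalg.norm(A-B),np.linalg.norm(t1-t2),np.linalg.norm((t1+t2-A-B)/2))
e=A-B; print("edge dir angle",np.arctan2(e[1],e[0]))
e=t1-t2; print("tab dir angle",np.arctan2(e[1],e[0]))
E
```

```text
A [ 0.6377 -0.2306  0.0935]
B [ 0.4635 -0.2544  0.0935]
t1 [ 0.5867 -0.2699  0.0935]
t2 [ 0.5223 -0.2763  0.0935]
tab [ 0.5545 -0.2731  0.0935]
fm [ 0.5506 -0.2425  0.0935]
b1 [ 0.6216 -0.1013  0.085 ]
b2 [ 0.448  -0.1199  0.085 ]
0.1757757373749498 0.06467114617912316 0.030827959940202296
edge dir angle 0.13602310873816734
tab dir angle 0.09873060555703238
```

```bash
python3 nudge.py '[[0,-0.038,0.018,0,-0.12],[0,-0.076,0.035,0,-0.24],[0,-0.114,0.053,0,-0.36],[0,-0.152,0.07,0,-0.48],[0,-0.19,0.088,0,-0.6],[0,-0.228,0.105,0,-0.72],[0,-0.266,0.123,0,-0.84],[0,-0.304,0.14,0,-0.96],[0,-0.342,0.158,0,-1.08],[0,-0.38,0.176,0,-1.2],[0,-0.418,0.193,0,-1.32],[0,-0.4465,0.2066,0,-1.408],[0,-0.4465,0.2066,0,-1.408],[0,-0.4465,0.2066,0,-1.408],[0,-0.4465,0.2066,0,-1.408]]' 10
python3 - <<'E'
from h import *
import cv2
s=get_state();print(s['t'],s['eef_pos'],s['ee_rot'],s['q'],s['width'],s['force'])
cv2.imwrite("pics/w1.png",imaging.grab_frame("wrist")[:,:,::-1])
E
```

```text
t: 1.35
eef_pos: [0.5608, -0.3221, 0.226]
ee_rot: [3.14, 0.0, -1.446]
force: [0.2, -0.6, -0.0]
width: 0.001
gripper_force: 0.0
1.35 [ 0.56081901 -0.3220975   0.22598092] [ 3.14046922e+00  4.78268935e-04 -1.44589371e+00] [-2.20280496e-01  3.13694990e-01 -5.48290986e-02 -7.49196779e-05
 -1.20349124e+00  3.45210331e-01] 0.0009698435516269505 [ 0.18256923 -0.60576361 -0.03252039]
```

View pics/w1.png

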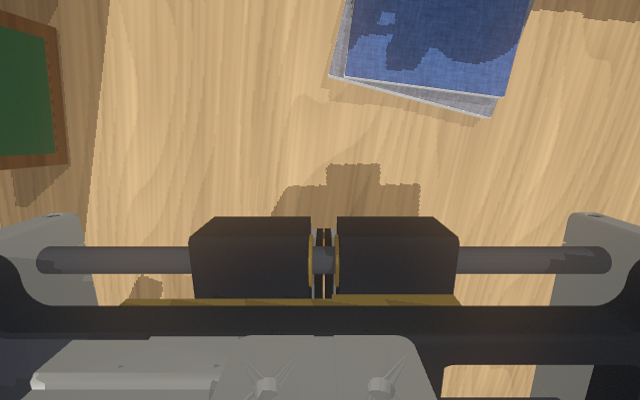

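The wrist view shows the closed fingers at (323,255) with the books beyond. The lid side is out of view, and the space ahead of the tab is clear. I'll descend and approach the tab edge.

```bash
python3 nudge.py '[[0,0,0,0.04,0],[0,0,0,0.08,0],[0,0,0,0.12,0],[0,0,0,0.154,0],[0,0,0,0.154,0],[0,-0.015,0,0.154,0],[0,-0.03,0,0.154,0],[0,-0.034,0,0.154,0],[0,-0.034,0,0.154,0]]'
python3 nudge.py '[[0,-0.002,0,0,0],[0,-0.004,0,0,0],[0,-0.006,0,0,0],[0,-0.006,0,0,0]]'
python3 - <<'E'
from h import *
import cv2
i=imaging.grab_frame("top")[:,:,::-1][170:270,340:440]
j=imaging.grab_frame("side")[:,:,::-1][110:210,280:400]
f=lambda k:cv2.resize(cv2.convertScaleAbs(k,alpha=1.4),(400,400),interpolation=cv2.INTER_CUBIC)
cv2.imwrite("pics/ts2.png",np.hstack([f(i),f(j)]))
E
```

```text
t: 2.15
eef_pos: [0.5579, -0.2877, 0.0753]
ee_rot: [-3.138, -0.001, -1.444]
force: [-0.3, -0.1, 0.3]
width: 0.0003
gripper_force: 0.0
t: 2.48
eef_pos: [0.5572, -0.2842, 0.0742]
ee_rot: [-3.139, -0.003, -1.445]
force: [0.4, -5.1, 3.4]
width: 0.0005
gripper_force: 2.9
```

View pics/ts2.png

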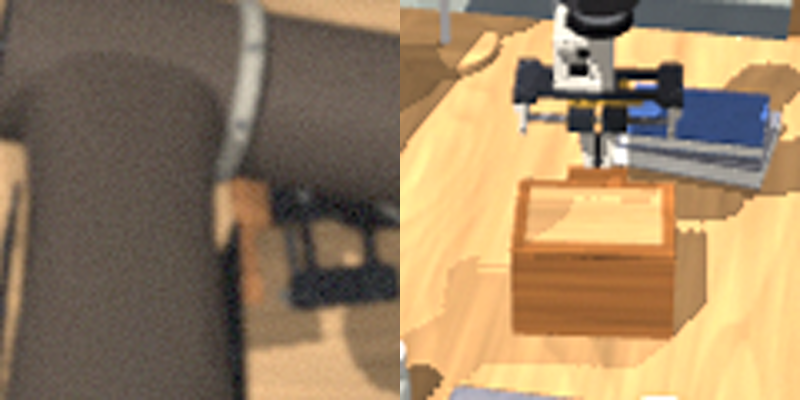

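The side view shows the fingertips against the middle of the tab, at about (598,165) in the composite. The force reads 5 N into the box. I'll lift along the hinge arc, starting slowly.

```bash
python3 nudge.py '[[0,-0.0005,0,-0.004,0],[0,-0.001,0,-0.008,0],[0,-0.0013,0,-0.012,0],[0,-0.0016,0,-0.016,0],[0,-0.002,0,-0.02,0],[0,-0.003,0,-0.024,0],[0,-0.004,0,-0.031,0],[0,-0.006,0,-0.039,0],[0,-0.008,0,-0.047,0],[0,-0.008,0,-0.047,0]]'
python3 - <<'E'
from h import *
import cv2
j=imaging.grab_frame("side")[:,:,::-1][90:210,270:410]
cv2.imwrite("pics/s3.png",cv2.resize(cv2.convertScaleAbs(j,alpha=1.3),(560,480),interpolation=cv2.INTER_CUBIC))
E
```

```text
t: 3.42
eef_pos: [0.5561, -0.2761, 0.1221]
ee_rot: [-3.139, -0.003, -1.446]
force: [1.0, -8.2, 2.4]
width: 0.0004
gripper_force: 4.2
```

View pics/s3.png

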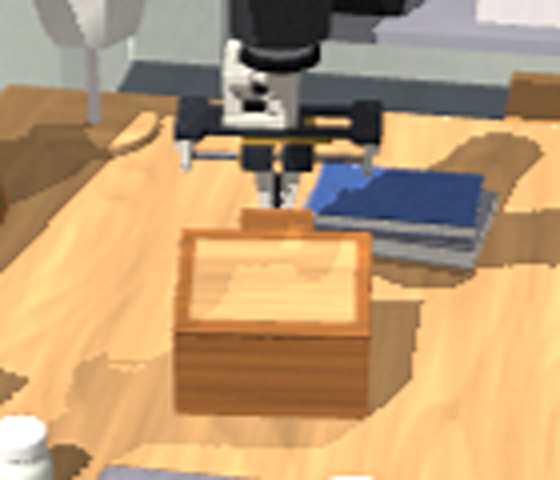

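The lid is up by about 0.3 rad with the tab resting on the fingers. I'll continue along the arc with slightly less press.

```bash
python3 nudge.py '[[0,-0.0015,0,-0.007,0],[0,-0.0044,0,-0.0148,0],[0,-0.0075,0,-0.022,0],[0,-0.0112,0,-0.029,0],[0,-0.015,0,-0.036,0],[0,-0.0195,0,-0.0425,0],[0,-0.024,0,-0.049,0],[0,-0.029,0,-0.055,0],[0,-0.034,0,-0.061,0],[0,-0.04,0,-0.0666,0],[0,-0.04,0,-0.0666,0]]'
python3 nudge.py '[[0,-0.006,0,-0.0055,0],[0,-0.012,0,-0.0105,0],[0,-0.0185,0,-0.0155,0],[0,-0.025,0,-0.02,0],[0,-0.0315,0,-0.024,0],[0,-0.0385,0,-0.0275,0],[0,-0.0455,0,-0.031,0],[0,-0.053,0,-0.034,0],[0,-0.053,0,-0.034,0]]'
python3 - <<'E'
from h import *
import cv2
j=imaging.grab_frame("side")[:,:,::-1][80:210,260:420]
cv2.imwrite("pics/s4.png",cv2.resize(cv2.convertScaleAbs(j,alpha=1.3),(640,520),interpolation=cv2.INTER_CUBIC))
E
```

```text
t: 4.38
eef_pos: [0.5504, -0.2344, 0.1876]
ee_rot: [-3.14, -0.0, -1.445]
force: [-0.0, -2.6, 1.4]
width: 0.0005
gripper_force: 1.3
t: 5.13
eef_pos: [0.5436, -0.1812, 0.221]
ee_rot: [-3.141, 0.0, -1.445]
force: [0.1, -0.5, 0.3]
width: 0.0004
gripper_force: 0.1
```

View pics/s4.png

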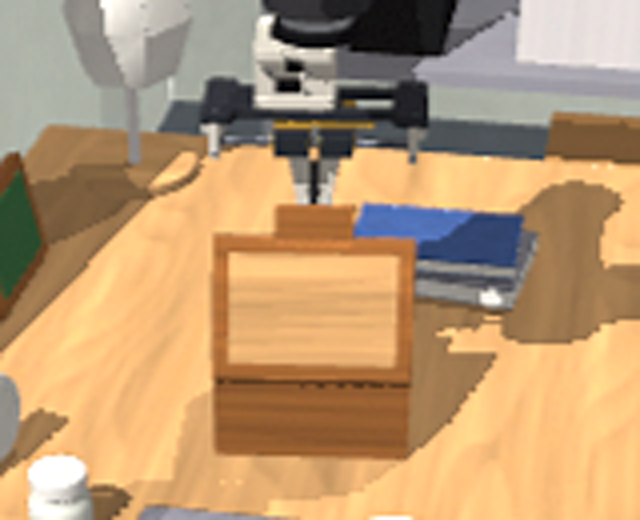

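The lid is at about 1.2 rad and the tab is still on the fingertips. Next I'll take it past upright.

```bash
python3 nudge.py '[[0,-0.0075,0,-0.0025,0],[0,-0.015,0,-0.005,0],[0,-0.0225,0,-0.007,0],[0,-0.03,0,-0.0085,0],[0,-0.038,0,-0.0095,0],[0,-0.046,0,-0.0105,0],[0,-0.053,0,-0.0105,0],[0,-0.06,0,-0.0105,0],[0,-0.067,0,-0.0105,0],[0,-0.074,0,-0.0105,0],[0,-0.08,0,-0.0105,0],[0,-0.08,0,-0.0105,0],[0,-0.08,0,-0.0105,0]]'
python3 nudge.py '[[0,0.02,0,0,0],[0,0.04,0,0,0],[0,0.07,0,0,0],[0,0.11,0,0,0],[0,0.15,0,0,0],[0,0.15,0,0,0],[0,0.15,0,0,0]]'
python3 - <<'E'
from h import *
import cv2
j=imaging.grab_frame("side")[:,:,::-1][80:210,260:420]
k=imaging.grab_frame("top")[:,:,::-1][150:280,310:470]
f=lambda k:cv2.resize(cv2.convertScaleAbs(k,alpha=1.4),(400,325),interpolation=cv2.INTER_CUBIC)
cv2.imwrite("pics/s5.png",np.hstack([f(j),f(k)]))
E
```

```text
t: 6.27
eef_pos: [0.5336, -0.1028, 0.2307]
ee_rot: [-3.142, -0.0, -1.445]
force: [-0.2, -0.2, -0.2]
width: 0.0006
gripper_force: 0.0
t: 6.85
eef_pos: [0.5518, -0.2543, 0.2297]
ee_rot: [3.14, 0.0, -1.45]
force: [-0.1, -0.2, -0.3]
width: 0.0003
gripper_force: 0.0
```

View pics/s5.png

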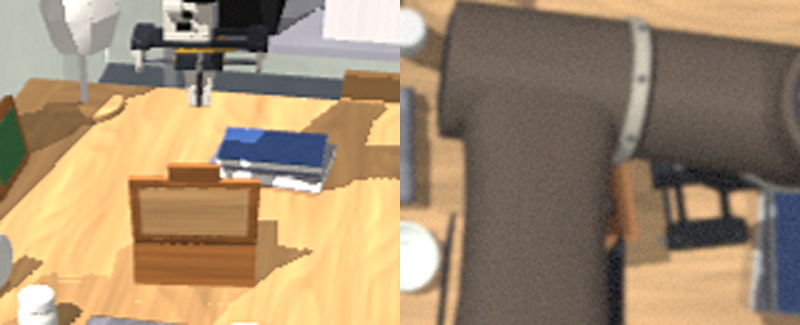

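The lid stays open in the side view, with its underside leaning back and the arm clear. I'll move the wrist camera over the inside to find the button.

```bash
python3 nudge.py '[[0,-0.03,0,0,0],[0,-0.06,0,0,0],[0,-0.09,0,0,0],[0,-0.12,0,0,0],[0,-0.12,0,0,0],[0,-0.12,0,0,0],[0,-0.12,0,0,0]]'
python3 - <<'E'
from h import *
import cv2
from scipy.spatial.transform import Rotation as R
s=get_state();T=np.eye(4);T[:3,:3]=R.from_euler('xyz',s['ee_rot']).as_matrix();T[:3,3]=s['eef_pos']
im=imaging.grab_frame("wrist")
cv2.imwrite("pics/w6.png",im[:,:,::-1])
p=imaging.camera_params("wrist");p["T"]=T@p["hand_eye"]
np.save("wT.npy",p["T"])
h=cv2.cvtColor(im,cv2.COLOR_RGB2HSV)
m=((h[:,:,1]<50)&(h[:,:,2]>140)).astype(np.uint8); m[215:]=0
n,l,st,c=cv2.connectedComponentsWithStats(m)
for i in range(1,n):
    if st[i,4]>60: print(st[i],c[i],ray("wrist",*c[i],.064,p).round(4))
E
```

```text
t: 7.53
eef_pos: [0.5373, -0.1319, 0.2311]
ee_rot: [-3.141, -0.0, -1.444]
force: [-0.1, -1.4, 0.3]
width: 0.0004
gripper_force: 0.0
[ 258  102   53   63 2800] [282.34928571 129.53071429] [ 0.5894 -0.1881  0.064 ]
[ 340  103   42   36 1031] [357.94277401 122.32104753] [ 0.5091 -0.206   0.064 ]
[  32  185   85   30 1875] [ 77.57653333 202.25066667] [ 0.8165 -0.0768  0.064 ]
```

View pics/w6.png

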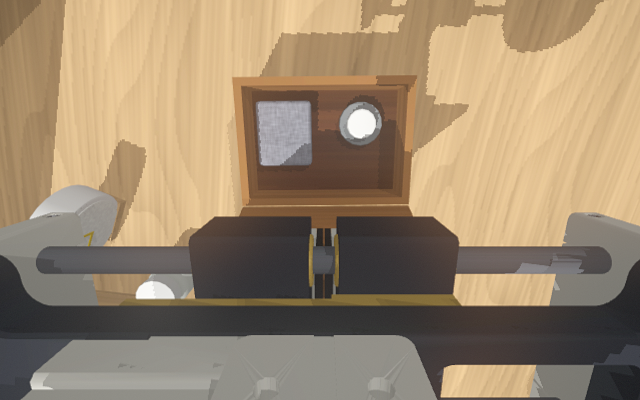

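The wrist view shows the open box with the grey pad at (284,132) and the white button disc centred near (361,123). The ray gives about (0.5055, -0.205), within 2 mm of the position the box pose predicts. I'll move above it and descend.

```bash
python3 nudge.py '[[0,0.025,0.015,0,0],[0,0.05,0.03,0,0],[0,0.068,0.0407,0,0],[0,0.068,0.0407,0.035,0],[0,0.068,0.0407,0.07,0],[0,0.068,0.0407,0.105,0],[0,0.068,0.0407,0.135,0],[0,0.068,0.0407,0.15,0],[0,0.068,0.0407,0.15,0],[0,0.068,0.0407,0.15,0]]'
python3 nudge.py '[[0,0,0,0.005,0],[0,0,0,0.01,0],[0,0,0,0.015,0],[0,0,0,0.018,0],[0,0,0,0.018,0],[0,0,0,0.018,0]]'
python3 nudge.py '[[0,0,0,0.002,0],[0,0,0,0.004,0],[0,0,0,0.006,0],[0,0,0,0.006,0],[0,0,0,0.006,0]]'
```

```text
t: 8.42
eef_pos: [0.505, -0.2061, 0.0802]
ee_rot: [3.14, -0.0, -1.446]
force: [0.3, -0.1, 0.3]
width: 0.0006
gripper_force: 0.0
t: 8.92
eef_pos: [0.5057, -0.2054, 0.063]
ee_rot: [-3.141, -0.0, -1.445]
force: [-0.1, -0.1, 1.4]
width: 0.0008
gripper_force: 0.8
t: 9.33
eef_pos: [0.5057, -0.2055, 0.058]
ee_rot: [-3.141, -0.001, -1.445]
force: [-3.2, 3.3, 15.3]
width: 0.0004
gripper_force: 7.9
```

The tool stopped at z = 0.058 with 15 N, which matches the button fully down (64 − 6 mm). I'll release it and retreat upward.

```bash
python3 nudge.py '[[0,0,0,-0.01,0],[0,0,0,-0.025,0],[0,0,0,-0.06,0],[0,0,0,-0.1,0],[0,0,0,-0.14,0],[0,0,0,-0.18,0],[0,0.03,0,-0.18,0],[0,0.065,0,-0.18,0],[0,0.1,0,-0.18,0],[0,0.13,0,-0.18,0],[0,0.13,0,-0.18,0],[0,0.13,0,-0.18,0],[0,0.13,0,-0.18,0]]'
python3 - <<'E'
from h import *
import cv2
j=imaging.grab_frame("side")[:,:,::-1][80:340,160:480]
cv2.imwrite("pics/s7.png",cv2.resize(j,(800,600)[:2]))
E
```

```text
t: 10.42
eef_pos: [0.521, -0.3343, 0.2361]
ee_rot: [3.141, 0.001, -1.447]
force: [-0.4, -0.2, 0.3]
width: 0.0002
gripper_force: 0.0
```

View pics/s7.png

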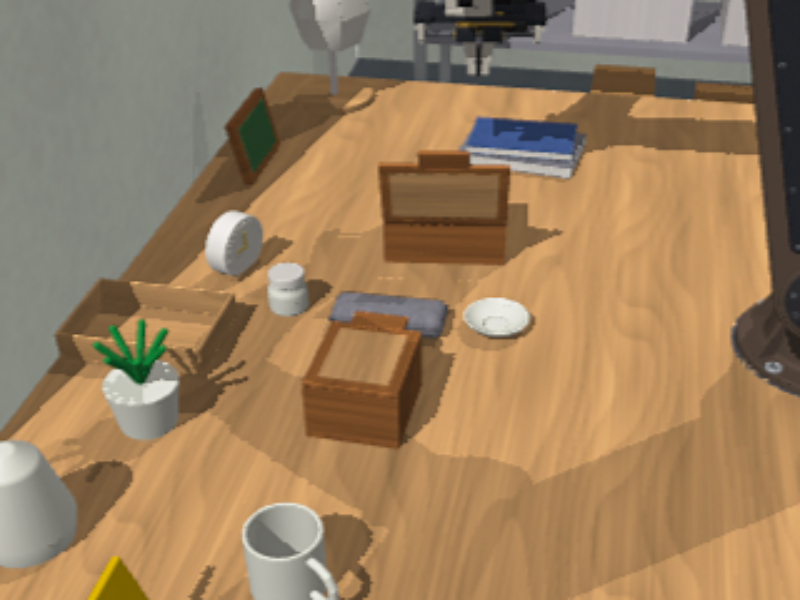

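The wide box stands open at (445,210), the narrow one is shut at (362,375), and everything else is where it was. The arm is clear, so I'm handing in.

```bash
python3 -c "
from station import arm, imaging, get_state
print(arm.job_done())"
```

```text
the job is handed in; nothing more can be done
None
```

The wide box's lid was pushed up by its tab and stays open by itself, the button was pressed fully down and released, the narrow box is shut, nothing else looks moved, and the job is handed in after about 10.5 s.

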